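# Set the indexing table to its pin and clamp it

### The job

Push the indexing table's long lever round with the fingertips until the ring's pointer points straight at the middle of the tall round pin (not at the low square block), and let it come to rest there. Then push the small clamp lever at the side of the base anticlockwise all the way to its stop, without disturbing the setting. Only push the two levers from the side: do not take their posts between the fingers, do not touch the chuck, and leave the spanner, the tin and the spacer where they are.

Things in the scene. Friction and masses are not known exactly. Their poses are not given: they have to be found in the camera images.
- indexer: Blue cast base of a round indexing table, bolted to the bench, 240 mm across, with a flat aluminium scale on top, 24 mm above the bench. Origin: on the ring's vertical axis, at bench height; z up; its yaw is 0.44 to 1.13. Two steel marks (tall_pin, low_block) stand on the scale 102 mm from the axis, a quarter turn apart, near the base's +x and +y directions: which is which varies.
- ring (a joint): Turn of the steel ring (160 mm across, top 44 mm above the bench) about its vertical axis, rad, anticlockwise from above positive, stops at -1.1 and 1.1. At 0 the pointer lies midway between the base's +x and +y. The ring carries chuck, pointer and long lever. It stays where it is left and hardly coasts; friction about 0.35 N m (about 3 N at the lever's post).
- pointer_aim (a point): The point aimed at by the pointer (black bar, 10 mm wide, on the ring's top and down its rim, its narrow tip 92 mm from the ring's axis): on the pointer's centre line, 102 mm from the axis, turning with the ring. Seen from above it coincides with a mark's middle when set to that mark. The pointer stands a quarter turn anticlockwise of the long lever.
- tall_pin: The mark to set to: round dark steel pin, 14 mm in diameter, 16 mm tall, fixed on the scale (its top 40 mm above the bench). Origin: centre of its foot. The lever passes above it.
- low_block: The other mark, not wanted: low square dark steel block, 20 by 20 mm, 5 mm tall, fixed on the scale. Origin: centre of its foot.
- ring_grip (a point): Middle of the black upright post at the end of the long lever: 20 mm in diameter, from 52 to 88 mm above the bench (this point at 70), 130 mm from the ring's axis, on the side away from the robot, free on both sides. Below it the flat steel lever, 14 mm wide, runs radially in to the ring, 44 to 52 mm above the bench. Push the post sideways along its arc.
- clamp (a joint): Swing of the small clamp lever about its vertical pivot on the base, rad, anticlockwise from above positive: starts at 0 to 0.2 (open), stop at 0.95 (clamped). Stays where it is left; about 3 N at its post moves it.
- clamp_grip (a point): Middle of the black upright post at the end of the clamp lever: 18 mm in diameter, from 49 to 83 mm above the bench (this point at 66 mm), 60 mm from the clamp's pivot. The flat lever under it is 12 mm wide, from 41 to 49 mm above the bench.
- clamp_pivot (a point): On the clamp lever's vertical pivot axis, 66 mm above the bench (free air: the pivot's bolt ends at 57 mm), on a boss on the right-hand side of the base, 136 mm from the ring's axis.
- chuck: Dark steel three-jaw chuck, 90 mm across, on the middle of the ring, holding an aluminium stub 26 mm in diameter; from 44 to 102 mm above the bench. Origin: on the turning axis, at the chuck's foot. Not to be touched.
- spanner: Loose spanner, 170 mm long, lying on the bench. Bystander.
- tin: Loose tin, 64 mm in diameter, 85 mm tall, standing on the bench. Bystander.
- spacer: Loose round stepped steel spacer, 38 mm in diameter, 24 mm tall, standing on the bench. Bystander.

How it is judged:
On the way, in this order (a step that is already met when the one before it is completed fails the run):
1. the ring rests with its pointer on the tall pin (horizontal distance between pointer_aim and tall_pin below 0.0065 m and velocity of joint ring between -0.04 and 0.04 rad/s), for 0.3 s.
2. the clamp lever is pushed home (horizontal distance between pointer_aim and tall_pin below 0.0065 m and value of joint clamp above 0.85 rad), for 0.2 s.
At the end, for the whole second after the job is handed in: The pointer's aim point lies within 6.5 mm of the tall pin's middle (about 3.6 degrees), the ring is at rest, the clamp lever is within 0.1 rad of its stop, and the spanner, tin and spacer are within 20 mm of where they stood (all of step 2 and velocity of joint ring between -0.04 and 0.04 rad/s and distance of each of spanner, tin, spacer from where it was at the start of the episode below 0.02 m); the robot touches nothing.
It fails at once if a lever's post is taken between the fingers ((horizontal distance between the grasp point and ring_grip below 0.011 m and z of the grasp point in the frame of ring_grip below 0.03 m) or (horizontal distance between the grasp point and clamp_grip below 0.011 m and z of the grasp point in the frame of clamp_grip below 0.029 m)).
It fails at once if the chuck or its workpiece is touched (contact force between any of the fingers, the arm and chuck above 1 N).
It fails at once if a bystander is shoved or lifted (distance of any of spanner, tin, spacer from where it was at the start of the episode above 0.02 m).
It also fails if it takes over 64 s, if anything falls off the work surface, if the arm or the gripper's body presses on something with over 40 N, if the wrist force passes 120 N, or if a joint passes its speed limit or range.

### The arm

A 7-joint arm with a two-finger parallel gripper is mounted at the origin on the work surface. World frame = base frame: x ahead of the robot, y to its left, z up, the work surface at z = 0. Lengths are in m, angles in rad, forces in N, time in s.
With the tool pointing down it reaches from about 0.425 to 0.875 m from the base axis. Payload 4.7 kg.
Tool frame: the origin (TCP) lies on the centre line of the jaws, within the pads' length; the fingertips stand 14 mm ahead of it and the grasp point (between the pads) lies 5 mm behind it; z points along the fingers, y is the line along which they close (so a half turn about z gives the same grasp; the last joint's range is limited). The gripper opens to 87 mm and grips with 3 to 60 N. Pads are 19 mm wide; open, the fingers measure 117 mm over their backs; the gripper's body (75 mm by 190 mm) begins 51 mm behind the grasp point.
Start: joints at [-1.149, 0.321, -0.07, 1.45, 0.023, 1.371, -0.057], TCP at [0.258, 0.597, 0.237] pointing down, gripper open.
Joint ranges: [-2.86, 2.86], [-0.3, 2.09], [-1.38, 1.24], [0.06, 2.45], [-1.56, 4.7], [0.09, 2.05], [-2.69, 2.69]. Speed limits (rad/s): [2.57, 2.57, 3.14, 3.14, 3.14, 3.14, 3.14].

### API

Orientations are given as a 3x3 rotation matrix whose columns are the frame's x, y, z axes.
In Python, from bench import observe, snapshot, hand_in gives the robot as it stands. The module is installed in compiled form; this text tells all that it offers.
- The arm moves only by the tool carry_out, never from a script. Its argument "series" is a list of rows, each a list of 5 numbers: the opening, from -1 (shut) to 1 (fully open), then the shift along the world's x, y, z scaled (see below), then the turn about the world's z scaled (see below). In form: [[grip, x, y, z, turn], ...]. A call has 1 to 12 rows; each row is the pose to reach, as a shift and turn from the pose commanded when the call began, turning the shorter way round; what a row does not reach only later rows make up. The controller multiplies each number of a shift by 250 mm and each number of a turn by 180 degrees. A row lasts 1/10 s, in which the tool goes at most 50 mm and 8.59 degrees, less where a joint would pass 70% of its speed; a pose out of reach is approached as far as the arm can. A call with a number of a shift or a turn outside -1 to 1 is refused whole. A call with a gripper value outside its range is refused whole. The fingers move at their own pace and stop on an object; "grip_force" is the grip in N (left out, the last holds). Time passes only in rows, so rows that repeat a pose let the fingers close. It gives the time, the measured TCP pose, the force, the opening and the grip force at its end, in the units of the state.
- observe(): the state, without advancing time (a new reading comes with each control period).
- snapshot(name): name is "scene" or "top" or "wrist"; returns a dict with "pixels" (400x640x3 uint8, red, green, blue), "depth" (400x640 float32, m along the optical axis (not along the pixel's ray), 0 where there is no reading), "mtx" (3x3 intrinsics, pixels), "R" (3x3) and "t" (3): a world point X has camera coordinates R X + t. Camera axes: x right, y down, z forward; pixel columns grow to the right and rows downward; lengths in m; the calibration is good to about 2 mm. A picture is of the moment at which its call begins.
- hand_in(): hands the job in; it is judged then, once.
The state is a dict: "t": time; "joint_positions": joint angles; "qvel": joint speeds; "joint_torque": joint torques, N m; "tool_pos": TCP position; "ee_rot": TCP orientation; "wrist_force": force on the tool from outside, world axes, zero at the start; "wrist_torque": the same for the moment, N m; "width": opening from 0.0 (shut) to 1.0 (fully open); "grip_force": force on a finger pad.
Only numpy, scipy, OpenCV 4.12 (cv2) and the standard library are available. Lean on these libraries where they do the work, as an engineer would, in place of code of your own. Each camera call takes 0.05 s, during which the arm holds its last target. There are 200 camera calls.

## Working session

There is one attempt and no reset: what is moved stays moved. The work goes in short steps, Python scripts to look and compute and a tool call to move; the robot and the scene stay as the last step left them, time stands still between calls to the robot, and variables do not carry over. Pictures are saved under pics/ and viewed, at most 10 in all, crops included, and the job is handed in when it is done.

Besides the shell and the picture viewer there is one more tool, called by a JSON object that holds its "api" and its "payload". carry_out: Moves the arm, as the interface text tells. Shifts and turns lie within -1 to 1; 1 stands for 250 mm of shift or 180 degrees of turn. Its arguments: {"type":"object","properties":{"series":{"type":"array"},"grip_force":{"type":"number"}},"required":["series"]}

```bash
mkdir -p pics; cat > h.py <<'E'
import numpy as np, cv2
from bench import observe, snapshot, hand_in
def world(s,u,v,z=None):
    K,R,t=s["mtx"],s["R"],s["t"]; r=np.linalg.solve(K,[u,v,1.])
    c=-R.T@t; d=R.T@r
    if z is None: return c+d*s["depth"][int(v),int(u)]
    return c+d*(z-c[2])/d[2]
def pix(s,X):
    p=s["mtx"]@(s["R"]@np.array(X)+s["t"]); return p[:2]/p[2]
def save(s,n,crop=None,f=1):
    im=s["pixels"][:,:,::-1]
    if crop: u0,v0,u1,v1=crop; im=im[v0:v1,u0:u1]
    cv2.imwrite("pics/"+n,cv2.resize(im,None,fx=f,fy=f,interpolation=cv2.INTER_CUBIC))
E
python3 - <<'E'
from h import *
import pickle
for n in("top","scene"):
    s=snapshot(n); save(s,n+"0.png",None,1.25); pickle.dump(s,open(n+"0.pkl","wb"))
    print(n,-s["R"].T@s["t"],s["R"].round(2).tolist(),s["mtx"][0,0])
o=observe();print(o["t"],o["tool_pos"],o["ee_rot"],o["width"])
E
```

```text
top [ 0.33826497 -0.00890548  1.02529141] [[-0.2, -0.98, -0.0], [-0.96, 0.2, -0.22], [0.22, -0.04, -0.98]] 435.53821824548703
scene [ 1.08629212 -0.35492103  0.66396378] [[0.55, 0.84, 0.0], [0.58, -0.38, -0.72], [-0.6, 0.39, -0.7]] 366.8147413271101
0.1 [0.25766983 0.59624432 0.23557238] [[-9.18008944e-01  3.96559282e-01 -5.61240794e-04]
 [ 3.96559659e-01  9.18007529e-01 -1.61657843e-03]
 [-1.25845906e-04 -1.70659892e-03 -9.99998536e-01]] 0.9989793324689867
```

View pics/top0.png

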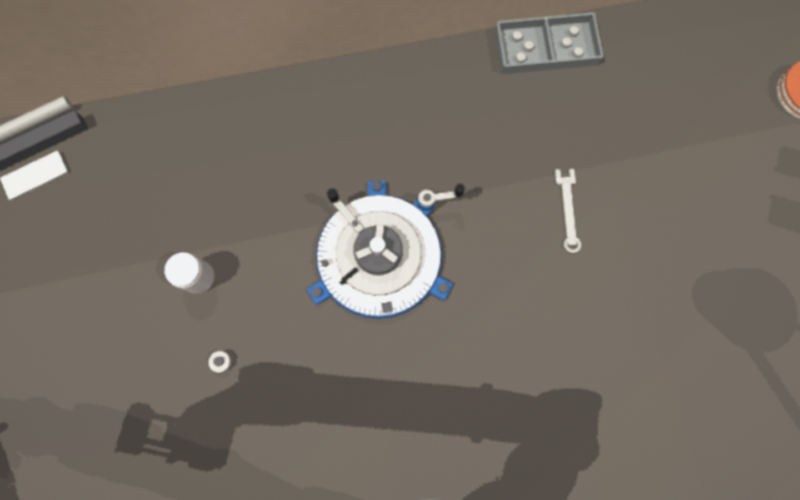

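View pics/scene0.png

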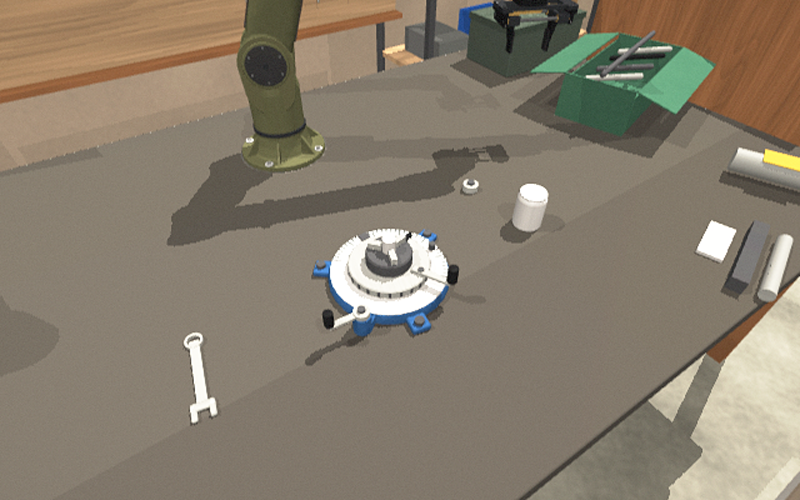

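The top view shows the pin at about (325,263), the square block at (387,307), the pointer at (349,275), the lever post at (333,195) and the clamp post at (460,190). I'll enlarge this area.

```bash
python3 - <<'E'
from h import *
import pickle
s=pickle.load(open("top0.pkl","rb")); save(s,"topc.png",(240,135,390,260),5)
E
```

```text
(no output)
```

View pics/topc.png

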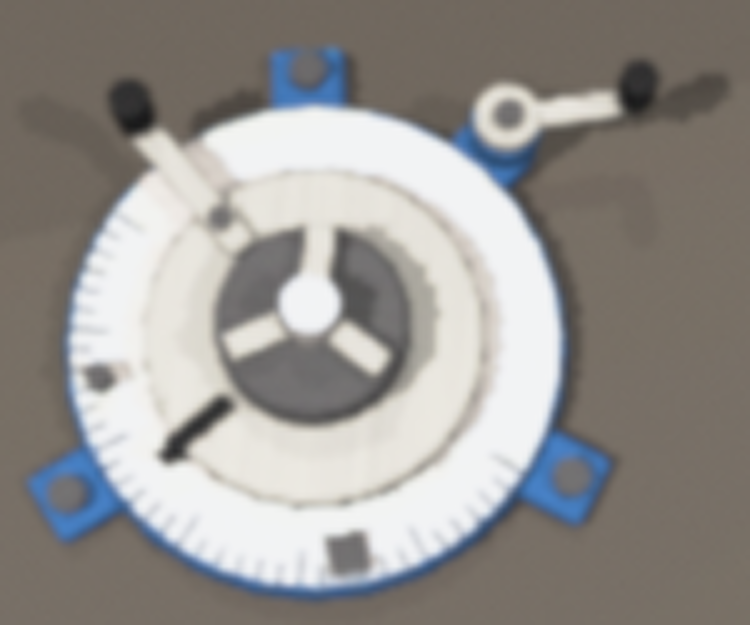

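The enlargement shows:
- The round pin's top is at (98,376) and the square block is at (348,553).
- The pointer tip is at (168,455).
- The lever post's top is at (130,100), and the clamp post's top is at (639,80).
- The clamp pivot bolt is at (508,112).

```bash
cat > m.py <<'E'
from h import *
import pickle
s=pickle.load(open("top0.pkl","rb"))
W=lambda U,V,z: world(s,240+(U-2)/5,135+(V-2)/5,z)
# ring/scale/chuck centre
for z,pts in((.024,[(70,348),(563,348),(317,107),(317,585)]),(.044,[(145,338),(490,338),(317,168),(317,507)])):
    P=np.array([W(*p,z)[:2] for p in pts]); 
    A=np.c_[2*P,np.ones(4)]; x=np.linalg.lstsq(A,(P**2).sum(1),rcond=None)[0]; print("c",x[:2],"r",np.sqrt(x[2]+x[0]**2+x[1]**2))
    c=x[:2]
N=dict(stub=(308,304,.102),pin=(98,376,.04),block=(348,553,.029),ptr=(168,455,.042),post=(130,100,.088),cpost=(639,80,.083),piv=(508,112,.057))
Q={k:W(*p) for k,p in N.items()}
for k,q in Q.items():
    d=q[:2]-c; print(k,q.round(4),"r",np.hypot(*d).round(4),"ang",np.arctan2(d[1],d[0]).round(3))
d=Q["cpost"]-Q["piv"];print("clamp",np.hypot(*d[:2]),np.arctan2(d[1],d[0]))
for n,uv in dict(tin=(182,266),spacer=(219,362)).items(): print(n,world(s,uv[0]/1.25,uv[1]/1.25,.085 if n=="tin" else .024))
E
python3 m.py
```

```text
c [ 0.5575604 -0.0197092] r 0.11548346226021657
c [ 0.55569002 -0.02047466] r 0.07981687764725906
stub [ 0.557  -0.0184  0.102 ] r 0.0025 ang 1.006
pin [0.5576 0.0825 0.04  ] r 0.103 ang 1.552
block [ 0.4557 -0.0146  0.029 ] r 0.1002 ang 3.083
ptr [0.5145 0.0573 0.042 ] r 0.088 ang 2.058
post [0.6693 0.0421 0.088 ] r 0.1297 ang 0.503
cpost [ 0.6341 -0.1862  0.083 ] r 0.1833 ang -1.129
piv [ 0.6392 -0.1278  0.057 ] r 0.136 ang -0.91
clamp 0.05860130323075428 -1.6581997599281924
tin [0.5909638  0.32468952 0.085     ]
spacer [0.41826582 0.30111157 0.024     ]
```

The measurements agree: radii of 103, 100 and 130 mm, a pivot radius of 136 mm, and a pin-to-block angle of a quarter turn. The pointer is at about 2.07 rad and the pin at about 1.55, so the ring must turn about 0.52 rad clockwise. That means pushing the post toward −y, from its +y side. I'll shut the gripper and move in stages.

{"api": "carry_out", "payload": {"series": [[-1,0.85,-0.97,0,0.13],[-1,0.85,-0.97,0,0.13],[-1,0.85,-0.97,0,0.13],[-1,0.85,-0.97,0,0.13],[-1,0.85,-0.97,0,0.13],[-1,0.85,-0.97,0,0.13],[-1,0.85,-0.97,0,0.13],[-1,0.85,-0.97,0,0.13],[-1,0.85,-0.97,0,0.13],[-1,0.85,-0.97,0,0.13],[-1,0.85,-0.97,0,0.13],[-1,0.85,-0.97,0,0.13]]}}

```text
t: 1.3
tool_pos: [0.4694, 0.3554, 0.2365]
ee_rot: [[-1.0, -0.003, -0.0], [-0.003, 1.0, 0.0], [0.0, 0.0, -1.0]]
wrist_force: [-0.4, 0.3, 1.0]
width: 0.031
grip_force: 0.0
```

{"api": "carry_out", "payload": {"series": [[-1,0.84,-0.96,0,0],[-1,0.84,-0.96,0,0],[-1,0.84,-0.96,0,0],[-1,0.84,-0.96,0,0],[-1,0.84,-0.96,0,0],[-1,0.84,-0.96,0,0],[-1,0.84,-0.96,0,0],[-1,0.84,-0.96,0,0],[-1,0.84,-0.96,-0.63,0],[-1,0.84,-0.96,-0.63,0],[-1,0.84,-0.96,-0.63,0],[-1,0.84,-0.96,-0.63,0]]}}

```text
t: 2.5
tool_pos: [0.6742, 0.1165, 0.0718]
ee_rot: [[-1.0, -0.004, -0.013], [-0.004, 1.0, -0.001], [0.013, -0.001, -1.0]]
wrist_force: [-1.5, -0.3, -1.5]
width: 0.0
grip_force: 0.0
```

{"api": "carry_out", "payload": {"series": [[-1,0,0,0,0],[-1,0,0,0,0],[-1,0,-0.06,0,0],[-1,0,-0.12,0,0],[-1,0,-0.16,0,0],[-1,0,-0.2,0,0],[-1,0,-0.24,0,0],[-1,0,-0.28,0,0],[-1,0,-0.32,0,0],[-1,0,-0.35,0,0],[-1,0,-0.38,0,0],[-1,0,-0.38,0,0]]}}

```text
t: 3.7
tool_pos: [0.6817, 0.0194, 0.0802]
ee_rot: [[-1.0, -0.0, 0.003], [-0.0, 1.0, 0.002], [-0.003, 0.002, -1.0]]
wrist_force: [1.3, 2.5, 1.6]
width: 0.008
grip_force: 1.2
```

```bash
python3 - <<'E'
from h import *
import pickle
s=snapshot("top"); pickle.dump(s,open("top1.pkl","wb")); save(s,"top1.png",(240,135,390,260),5)
o=observe(); print(o["t"],o["tool_pos"],o["wrist_force"])
E
```

```text
3.75 [0.68112264 0.01947577 0.07986129] [0.52775468 2.17838484 1.36161944]
```

View pics/top1.png

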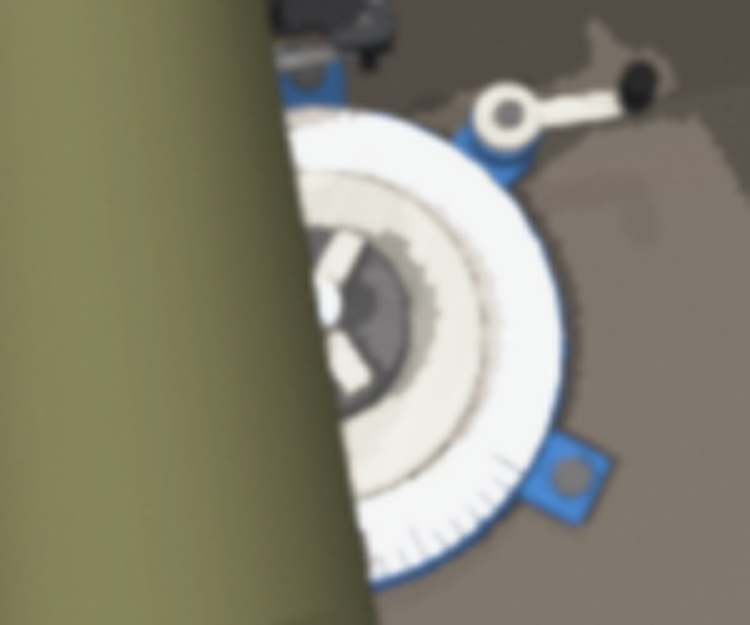

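The arm hides the pin and pointer in the top view. The ring has turned, since a jaw is now at (350,250). I'll use the scene camera instead.

```bash
python3 - <<'E'
from h import *
import pickle
s=snapshot("scene"); pickle.dump(s,open("sc1.pkl","wb")); save(s,"sc1.png",(245,165,385,275),5.7)
for n,X in dict(c=(.5568,-.0196,.044),pin=(.558,.0825,.04),postpred=(.6867,-.0055,.088)).items():
    p=pix(s,X); print(n,p,(p-[245,165])*5.7)
E
```

```text
c [310.48647493 207.72157991] [373.27290707 243.51300547]
pin [344.8697923 193.5597466] [569.2578161  162.79055565]
postpred [349.02727807 226.49617991] [592.95548498 350.52822549]
```

View pics/sc1.png

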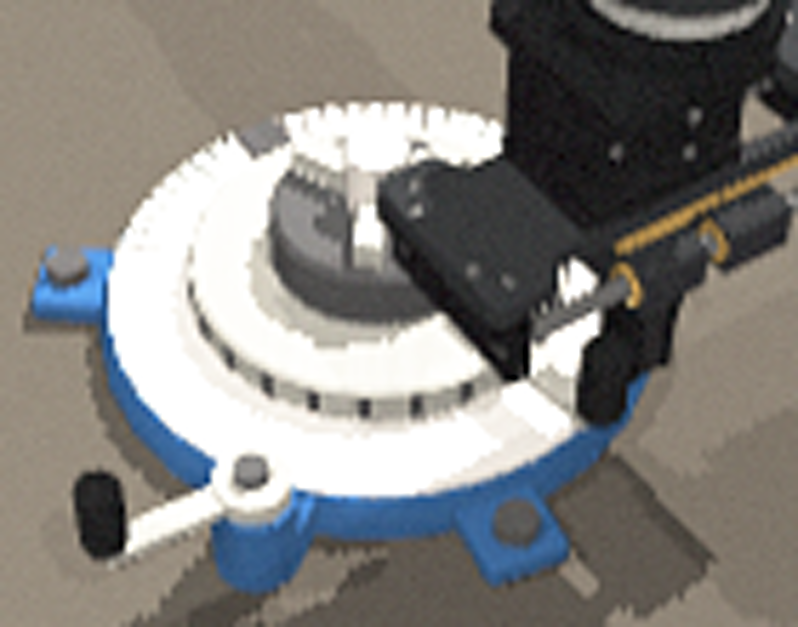

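The post's top is at about (606,349), slightly to the +y side of the prediction. I'll push a little further but stop short, then retract and look from the top.

{"api": "carry_out", "payload": {"series": [[-1,0,-0.02,0,0],[-1,0,-0.04,0,0],[-1,0,-0.055,0,0],[-1,0,-0.055,0,0],[-1,0,0.1,0,0],[-1,0,0.2,0.1,0],[-1,0,0.4,0.3,0],[-1,0,0.6,0.5,0],[-1,0,0.8,0.6,0],[-1,0,1,0.6,0],[-1,0,1,0.6,0],[-1,0,1,0.6,0]]}}

```text
t: 5.0
tool_pos: [0.6781, 0.2776, 0.2296]
ee_rot: [[-1.0, -0.01, -0.001], [-0.01, 1.0, 0.004], [0.001, 0.004, -1.0]]
wrist_force: [-0.2, 0.7, -0.0]
width: 0.004
grip_force: 0.0
```

```bash
python3 - <<'E'
from h import *
import pickle
s=snapshot("top"); pickle.dump(s,open("top2.pkl","wb")); save(s,"top2.png",(240,135,390,260),5)
o=observe(); print(o["t"],o["tool_pos"],o["wrist_force"])
E
```

```text
5.05 [0.67885076 0.27265171 0.2285686 ] [ 0.63651231 -0.47255834 -0.55103286]
```

View pics/top2.png

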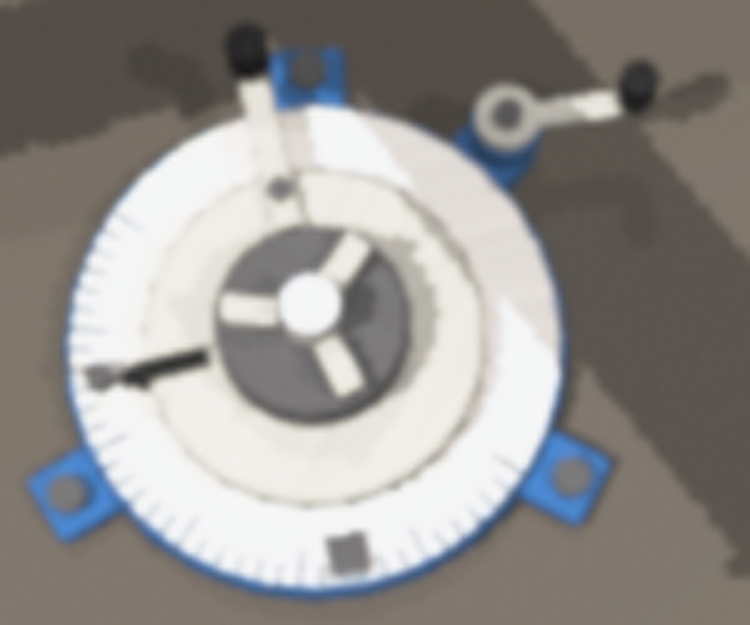

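The pointer now runs from (207,355) to its tip at (125,375), almost at the pin at (98,376). The post's top is at (247,47).

```bash
python3 - <<'E'
from h import *
import pickle
s=pickle.load(open("top2.pkl","rb"))
c=np.array([.5568,-.0196])
W=lambda U,V,z: world(s,240+(U-2)/5,135+(V-2)/5,z)
A=lambda q:np.arctan2(*(q[:2]-c)[::-1])
def show(k,*p):
    q=W(*p); print(k,q.round(4),np.hypot(*(q[:2]-c)).round(4),A(q).round(3))
show("pin",98,376,.04);show("block",348,553,.029);show("tip",125,375,.038);show("inner",207,355,.046);show("post",247,47,.088)
# dark pixels: pointer (line fit on ring top) & post
g=s["pixels"].astype(int).max(2)
for v in range(202,213): print(v,g[v,254:286])
E
```

```text
pin [0.5576 0.0825 0.04  ] 0.1021 1.563
block [ 0.4557 -0.0146  0.029 ] 0.1012 3.092
tip [0.556  0.0704 0.038 ] 0.09 1.58
inner [0.5559 0.0312 0.046 ] 0.0508 1.588
post [ 0.6835 -0.0144  0.088 ] 0.1269 0.041
202 [228 242 244 244 244 244 245 245 246 246 245 245 245 243 237 237 240 241
 241 241 240 239 236 233 229 227 227 223 197 148 120 116]
203 [228 241 243 244 245 246 246 246 246 246 245 245 245 244 241 239 241 241
 241 240 239 237 235 231 224 217 214 211 192 153 123 119]
204 [217 231 231 235 243 246 246 246 246 246 245 245 245 245 242 239 240 239
 239 236 231 224 219 209 191 171 163 175 185 166 132 121]
205 [219 234 235 237 243 246 246 246 246 246 245 245 245 244 240 235 232 225
 220 212 192 166 150 133 114  99 101 144 188 183 143 122]
206 [224 241 243 243 242 242 242 242 241 240 240 241 240 234 222 208 189 167
 146 128 111  92  81  71  60  56  71 129 188 193 151 122]
207 [217 236 238 232 222 211 212 209 210 213 215 218 207 176 149 125 107  91
  76  65  59  57  58  60  65  76  92 136 193 205 165 125]
208 [198 216 208 178 155 145 146 156 173 180 171 156 129  99  79  65  58  57
  57  60  64  75  89 101 119 140 157 180 214 220 188 137]
209 [193 213 193 149 126 123 122 129 146 146 123  95  72  63  60  59  63  74
  89 102 115 136 161 179 196 212 218 221 226 226 207 157]
210 [207 229 218 165 129 123 119 115 120 119  98  67  55  55  57  72  99 133
 161 180 192 208 223 231 235 237 235 232 230 228 217 179]
211 [211 233 226 183 136 121 115 111 128 147 132 100  89  80  69 100 154 199
 222 230 233 235 238 240 241 241 239 235 232 229 222 201]
212 [210 231 225 195 156 133 126 147 190 215 201 176 171 153 126 142 195 228
 236 238 239 240 240 241 241 241 240 237 234 232 227 217]
```

```bash
python3 - <<'E'
from h import *
import pickle
for f in("top0.pkl","top2.pkl"):
    s=pickle.load(open(f,"rb")); g=s["pixels"].astype(float).max(2)
    def cen(u0,u1,v0,v1,th,z):
        V,U=np.mgrid[v0:v1,u0:u1]; w=np.clip(th-g[v0:v1,u0:u1],0,None)
        return world(s,(w*U).sum()/w.sum(),(w*V).sum()/w.sum(),z)
    print(f,"pin",cen(256,262,206,214,200,.034))
    if f=="top2.pkl":
        P=np.array([cen(u,u+1,202,215,180,.0455) for u in range(268,279)])
        print(P[:,:2].round(4)); k=np.polyfit(P[:,1],P[:,0],1); print("line",k,"x at y=.082:",np.polyval(k,.082),"x at c",np.polyval(k,-.0196))
        print("post", cen(282,297,136,152,90,.075))
    print({n:pix(s,p).round(1).tolist() for n,p in dict(top=(.5576,.0825,.04),foot=(.5576,.0825,.024)).items()})
E
```

```text
top0.pkl pin [0.55829395 0.0831846  0.034     ]
{'top': [259.2, 209.8], 'foot': [260.1, 211.1]}
top2.pkl pin [0.558316   0.08289343 0.034     ]
[[0.5527 0.0621]
 [0.553  0.0598]
 [0.554  0.0572]
 [0.5546 0.0548]
 [0.5549 0.0524]
 [0.5551 0.05  ]
 [0.5549 0.0477]
 [0.5551 0.0454]
 [0.5553 0.043 ]
 [0.5555 0.0406]
 [0.5554 0.0383]]
line [-0.10821243  0.5600227 ] x at y=.082: 0.5511492850994993 x at c 0.5621436677583157
post [ 0.68812671 -0.01330534  0.075     ]
{'top': [259.2, 209.8], 'foot': [260.1, 211.1]}
```

The pointer is about 5 mm short of the pin on the anticlockwise side, so the post needs about 6 mm more toward −y.

{"api": "carry_out", "payload": {"series": [[-1,0,-0.2,-0.2,0],[-1,0,-0.4,-0.4,0],[-1,0,-0.6,-0.6,0],[-1,0,-0.6,-0.6,0],[-1,0,-0.6,-0.6,0],[-1,0,-0.6,-0.6,0]]}}

```text
t: 5.65
tool_pos: [0.6783, 0.1131, 0.0762]
ee_rot: [[-1.0, 0.006, -0.006], [0.006, 1.0, -0.004], [0.006, -0.004, -1.0]]
wrist_force: [0.5, -0.3, 0.1]
width: 0.009
grip_force: 0.0
```

{"api": "carry_out", "payload": {"series": [[-1,0,-0.2,0,0],[-1,0,-0.35,0,0],[-1,0,-0.42,0,0],[-1,0,-0.44,0,0],[-1,0,-0.455,0,0],[-1,0,-0.465,0,0],[-1,0,-0.475,0,0],[-1,0,-0.479,0,0],[-1,0,-0.479,0,0],[-1,0,-0.479,0,0]]}}

```text
t: 6.65
tool_pos: [0.6808, 0.0009, 0.0792]
ee_rot: [[-1.0, -0.002, 0.001], [-0.002, 1.0, 0.001], [-0.001, 0.001, -1.0]]
wrist_force: [2.4, 3.7, 0.6]
width: 0.006
grip_force: 1.4
```

{"api": "carry_out", "payload": {"series": [[-1,0,0.1,0,0],[-1,0,0.2,0.1,0],[-1,0,0.4,0.3,0],[-1,0,0.6,0.5,0],[-1,0,0.8,0.6,0],[-1,0,1,0.6,0],[-1,0,1,0.6,0],[-1,0,1,0.6,0]]}}

```text
t: 7.45
tool_pos: [0.6788, 0.2586, 0.2305]
ee_rot: [[-1.0, -0.011, 0.001], [-0.011, 1.0, 0.005], [-0.001, 0.005, -1.0]]
wrist_force: [-0.5, 0.3, -0.6]
width: 0.004
grip_force: 0.0
```

```bash
python3 - <<'E'
from h import *
import pickle
s=snapshot("top"); pickle.dump(s,open("top3.pkl","wb")); save(s,"top3.png",(245,165,325,225),10)
o=observe(); print(o["t"],o["tool_pos"],o["wrist_force"])
g=s["pixels"].astype(float).max(2)
def cen(u0,u1,v0,v1,th,z):
    V,U=np.mgrid[v0:v1,u0:u1]; w=np.clip(th-g[v0:v1,u0:u1],0,None)
    return world(s,(w*U).sum()/w.sum(),(w*V).sum()/w.sum(),z)
print(np.array([cen(u,u+1,200,215,180,.0455) for u in range(268,279)])[:,:2].round(4))
print("post",cen(282,300,136,152,90,.075))
E
```

```text
7.5 [0.67948547 0.25355466 0.2294044 ] [ 0.90937148 -1.09980546 -0.37620565]
[[0.5554 0.0617]
 [0.5561 0.0592]
 [0.5568 0.0567]
 [0.5572 0.0543]
 [0.5574 0.052 ]
 [0.5573 0.0497]
 [0.5571 0.0474]
 [0.557  0.045 ]
 [0.5572 0.0427]
 [0.5574 0.0403]
 [0.5574 0.038 ]]
post [ 0.68845755 -0.01699829  0.075     ]
```

View pics/top3.png

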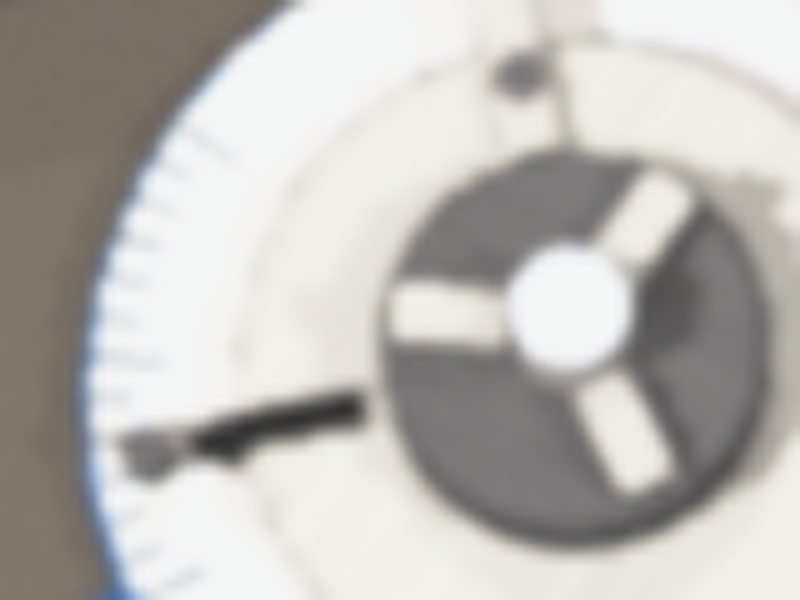

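The pointer line now extrapolates to about 1–2 mm from the pin, so the setting is good. Next is the clamp: I'll come in high to the robot side of its post at (0.634, −0.186).

{"api": "carry_out", "payload": {"series": [[-1,-0.2,-0.89,0,0],[-1,-0.2,-0.89,0,0],[-1,-0.2,-0.89,0,0],[-1,-0.2,-0.89,0,0],[-1,-0.2,-0.89,0,0],[-1,-0.2,-0.89,0,0],[-1,-0.2,-0.89,0,0]]}}

```text
t: 8.2
tool_pos: [0.6298, 0.024, 0.2289]
ee_rot: [[-1.0, 0.004, -0.001], [0.004, 1.0, -0.001], [0.001, -0.001, -1.0]]
wrist_force: [-0.1, 0.9, -0.1]
width: 0.004
grip_force: 0.0
```

{"api": "carry_out", "payload": {"series": [[-1,-0.18,-0.89,0,0],[-1,-0.18,-0.89,0,0],[-1,-0.18,-0.89,0,0],[-1,-0.18,-0.89,0,0],[-1,-0.18,-0.89,0,0],[-1,-0.18,-0.89,0,0],[-1,-0.18,-0.89,-0.2,0],[-1,-0.18,-0.89,-0.4,0],[-1,-0.18,-0.89,-0.6,0],[-1,-0.18,-0.89,-0.6,0],[-1,-0.18,-0.89,-0.6,0],[-1,-0.18,-0.89,-0.6,0]]}}

```text
t: 9.4
tool_pos: [0.5878, -0.1955, 0.0822]
ee_rot: [[-1.0, -0.002, 0.005], [-0.002, 1.0, -0.001], [-0.005, -0.001, -1.0]]
wrist_force: [-0.2, -0.3, 0.5]
width: 0.004
grip_force: 0.0
```

```bash
python3 - <<'E'
from h import *
o=observe(); print(o["t"],o["tool_pos"],o["wrist_force"])
s=snapshot("scene"); save(s,"sc2.png",(225,165,365,275),5.7)
E
```

```text
9.4 [ 0.58780785 -0.19547539  0.08219151] [-0.20516665 -0.34707681  0.46427283]
```

View pics/sc2.png

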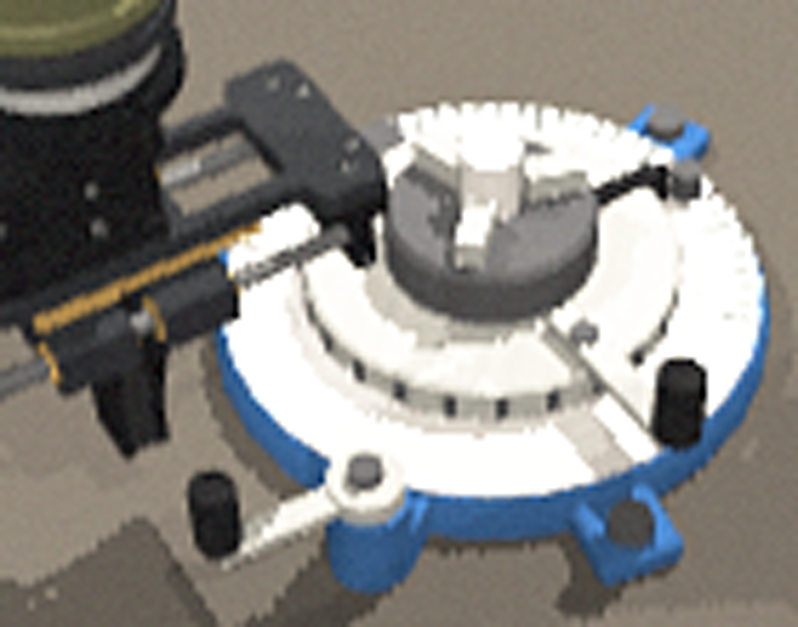

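The fingertip is beside the clamp post on the robot side, at the post's level. I'll sweep it along the arc.

{"api": "carry_out", "payload": {"series": [[-1,0.06,0.02,0,0],[-1,0.11,0.036,0,0],[-1,0.145,0.028,0,0],[-1,0.176,0.02,0,0],[-1,0.2,0.018,0,0],[-1,0.228,0.016,0,0],[-1,0.25,0.02,0,0],[-1,0.272,0.024,0,0],[-1,0.3,0.032,0,0],[-1,0.32,0.04,0,0],[-1,0.32,0.04,0,0]]}}

```text
t: 10.55
tool_pos: [0.6648, -0.1854, 0.0783]
ee_rot: [[-1.0, -0.001, -0.002], [-0.001, 1.0, 0.0], [0.002, 0.0, -1.0]]
wrist_force: [-1.9, -0.1, 0.2]
width: 0.006
grip_force: 0.6
```

```bash
python3 - <<'E'
from h import *
o=observe(); print(o["t"],o["tool_pos"],o["wrist_force"])
s=snapshot("scene"); save(s,"sc3.png",(225,165,365,275),5.7)
for th in(-1.2,-1,-.9,-.8,-.7):
    p=pix(s,(.639+.06*np.cos(th),-.128+.06*np.sin(th),.083)); print(th,((p-[225,165])*5.7).round())
E
```

```text
10.55 [ 0.6648     -0.18539519  0.07829487] [-1.90732093 -0.11554609  0.22991798]
-1.2 [251. 521.]
-1 [279. 535.]
-0.9 [295. 540.]
-0.8 [311. 544.]
-0.7 [328. 546.]
```

View pics/sc3.png

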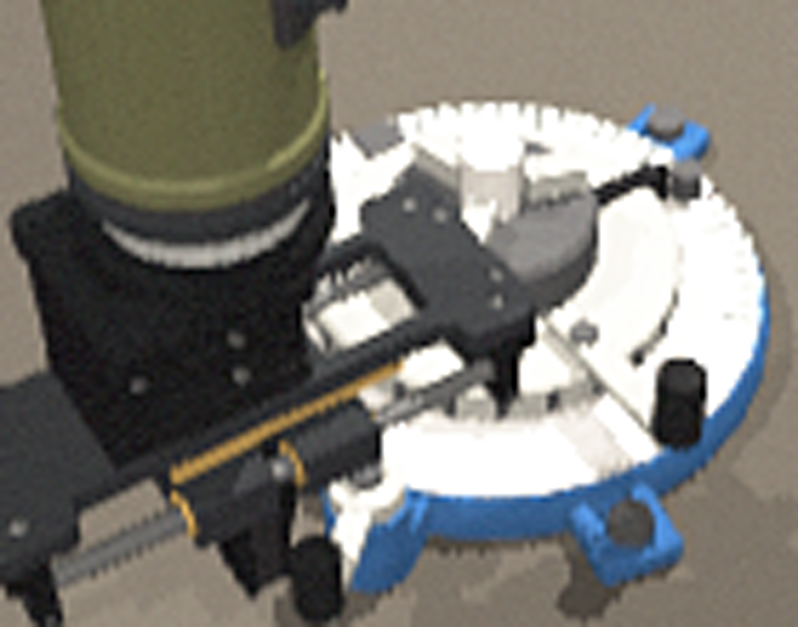

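The post's top is at about (316,555), close to the stop, and the force is still small. I'll shift the finger to +y for better contact and press a little further.

{"api": "carry_out", "payload": {"series": [[-1,0,0.03,0,0],[-1,0,0.06,0,0],[-1,0.01,0.07,0,0],[-1,0.02,0.08,0,0],[-1,0.03,0.09,0,0],[-1,0.03,0.09,0,0]]}}

```text
t: 11.2
tool_pos: [0.6675, -0.1674, 0.0793]
ee_rot: [[-1.0, 0.003, -0.01], [0.003, 1.0, -0.004], [0.01, -0.004, -1.0]]
wrist_force: [-15.4, -5.7, 7.6]
width: 0.002
grip_force: 8.1
```

The force has risen to 16 N while the tool lags 5 mm behind its command, so the lever is at its stop. I'll back off, lift and check.

{"api": "carry_out", "payload": {"series": [[-1,-0.05,-0.02,0,0],[-1,-0.1,-0.06,0,0],[-1,-0.12,-0.12,0.15,0],[-1,-0.12,-0.2,0.35,0],[-1,-0.12,-0.4,0.5,0],[-1,-0.12,-0.6,0.5,0],[-1,-0.12,-0.8,0.5,0],[-1,-0.12,-0.9,0.5,0],[-1,-0.12,-0.9,0.5,0],[-1,-0.12,-0.9,0.5,0]]}}

```text
t: 12.2
tool_pos: [0.6425, -0.389, 0.2039]
ee_rot: [[-1.0, 0.001, 0.001], [0.001, 1.0, 0.0], [-0.001, 0.001, -1.0]]
wrist_force: [-0.3, 0.6, 0.6]
width: 0.006
grip_force: 0.0
```

```bash
python3 - <<'E'
from h import *
o=observe(); print(o["t"],o["tool_pos"],o["wrist_force"])
s=snapshot("top"); save(s,"top4.png",(240,135,390,260),5)
g=s["pixels"].astype(float).max(2)
def cen(u0,u1,v0,v1,th,z):
    V,U=np.mgrid[v0:v1,u0:u1]; w=np.clip(th-g[v0:v1,u0:u1],0,None)
    return world(s,(w*U).sum()/w.sum(),(w*V).sum()/w.sum(),z)
print(np.array([cen(u,u+1,200,215,180,.0455) for u in range(270,279,2)])[:,:2].round(4))
for th in(-1,-.9,-.8,-.7):
    p=pix(s,(.639+.06*np.cos(th),-.128+.06*np.sin(th),.083)); print(th,((p-[240,135])*5+2).round())
E
```

```text
12.2 [ 0.64249946 -0.38898551  0.20386449] [-0.25308186  0.61681995  0.64018644]
[[0.5566 0.0568]
 [0.5574 0.052 ]
 [0.5571 0.0474]
 [0.5573 0.0426]
 [0.5573 0.038 ]]
-1 [604.   7.]
-0.9 [595.  -1.]
-0.8 [584.  -9.]
-0.7 [573. -15.]
```

View pics/top4.png

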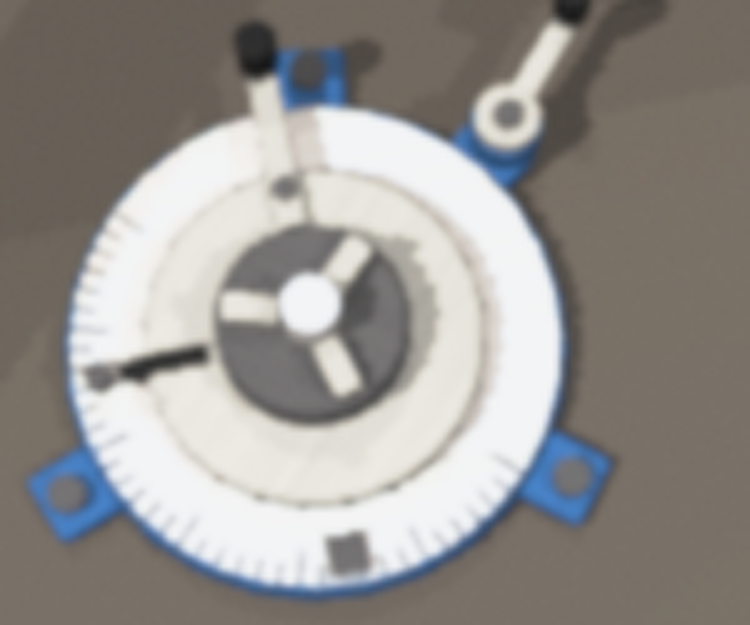

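The clamp lever has swung about 0.95 rad, with its post at (570,5) pressed against the stop. The pointer hasn't moved and still aims at the pin at (99,377).

```bash
python3 -c "
from h import *
print(hand_in())"
```

```text
the job is handed in; nothing more can be done
None
```

The job is handed in: the pointer is at rest 1–3 mm from the tall pin's middle by the camera (6.5 mm allowed), and the clamp lever is home against its stop. I didn't re-measure the spanner, tin and spacer, but the arm stayed clear of them. The hand-in gave no verdict.

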